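# Reset the spring preload collar on the splint press

## Task

The collar that preloads the hand press's return spring has slipped back along its rod. Loosen its wing screw by a quarter turn anticlockwise before moving the collar, slide the collar so that its nose goes into the barrel until you feel the hidden spring push back on it with about 8 N (never more than 16 N), and, holding it there, turn the wing screw fully tight again and let go. Leave everything else on the counter where it is.

Things in the scene. Friction and masses are not known exactly. Their poses are not given: they have to be found in the camera images.
- press: cast-iron hand press fixed to the counter: bed plate 140 x 570 x 20 mm, column (from y = 157 mm) and 285 mm high head (lever to 420 mm) at its +y end. Origin on the counter, 75 mm in -y of the bed's centre. A level rod, 16 mm diameter, runs along its y axis at x = 0, 85 mm up, from an end post (y = -188 mm, 105 mm high, a plain 30 mm end collar beside it, no screw) to the barrel.
- collar: steel collar on the rod, 36 mm diameter, 24 mm long; origin at its centre on the rod's axis, axes as the press's. It slides along y (from 102 to 19 mm before the barrel's mouth), never turns. Its nose, 24 mm diameter, ends 72 mm in +y of the origin. Loose, it drags with about 2 N, a little more when moved fast; a tight screw clamps it with some 20 N.
- barrel: dark steel tube, 42 mm outer, 32 mm inner diameter, 113 mm long, fixed round the rod; origin at the centre of its open mouth, it reaches from there in +y. Inside, unseen, a sprung cup waits 10 to 35 mm behind the mouth (not measured). From first touch it pushes back on the nose with 1.2 N per mm, from zero, and drives the collar back unless it is held or clamped.
- screw (a joint): turn of the wing set screw on the collar, rad: 0 is fully tight (end stop), grows as it is loosened anticlockwise seen from above, to a stop at 1.6. It clamps the collar below 1.2, ever harder towards 0; above 1.2 the collar is free; below 0.2 it counts as tight. It takes up to 0.2 N m to tighten, 0.1 to loosen, and stays where left.
- wing (a point): centre of the screw's steel wing: an upright flat blade 9 mm thick (its x), 36 mm long (its y), 24 mm high, on the screw's axis above the collar's origin. Centre 126 mm above the counter (blade 114 to 138, the collar's boss below ends at 108). Tight, the blade lies along the rod. Grasp from above across the 9 mm; one grasp can turn it and slide the collar.
- elbow_hinge: bystander: dull steel splint elbow hinge, two 80 mm strips on a disc, lying on the counter on the robot's side of the press
- finger_gutter: bystander: white thermoplastic U-shaped finger gutter 75 x 24 x 14 mm, on the bed plate
- coil_spring: bystander: chrome coil spring 58 mm long, 19 mm diameter, lying on the bed plate
- therapy_ball_center (a point): bystander: centre of the red hard rubber therapy ball, 64 mm diameter, on a small grey disc stand beyond the press
- rivet_jar: bystander: glass jar of 52 mm diameter, 70 mm high, on the counter beyond the press
- spanner: bystander: spanner 150 mm long, lying on the counter on the robot's side of the press

How it is judged (in metres and radians):
On the way, in this order (a step that is already met when the one before it is completed fails the run):
1. the wing screw is loosened (past 1.0 rad) while the collar is still within 6 mm of where it was (value of joint screw above 1 rad and distance of collar from where it was at the start of the episode below 0.006 m), for 0.1 s.
2. with the screw still loose, the collar's nose is pressed against the spring in the barrel with more than 5 N (value of joint screw above 0.8 rad and contact force between collar and barrel above 5 N), for 0.2 s.
At the end, for the whole second after the job is handed in: the collar rests clamped on its rod with the spring in the barrel pushing on its nose with 8 N, give or take 3 N, the wing screw is turned tight (below 0.2 rad), all is at rest and let go, and the bystanders are where they were (within 20 mm) (contact force between collar and barrel between 5 and 11 N and value of joint screw below 0.2 rad and linear speed of collar below 0.003 m/s); the robot touches nothing.
It fails at once if the spring is loaded with more than 16 N (contact force between collar and barrel above 16 N).
It fails at once if a bystander is moved by more than 20 mm (distance of any of elbow_hinge, finger_gutter, coil_spring, therapy_ball_center, rivet_jar, spanner from where it was at the start of the episode above 0.02 m).
It also fails if it takes over 45 s, if anything falls off the work surface, if the arm or the gripper's body presses on something with over 40 N, if the wrist force passes 120 N, or if a joint passes its speed limit or range.

## Robot

A 6-joint arm with a two-finger parallel gripper is mounted at the origin on the work surface. World frame = base frame: x ahead of the robot, y to its left, z up, the work surface at z = 0. Lengths are in m, angles in degrees, forces in N, time in s.
With the tool pointing down it reaches from about 0.35 to 0.875 m from the base axis. Payload 4.2 kg.
Tool frame: the origin (TCP) lies midway between the tips of the shut fingers; the grasp point (between the pads) lies 19 mm behind it (r.pinch_z is the distance from the TCP to the grasp point, in m); z points along the fingers, y is the line along which they close (so a half turn about z gives the same grasp; the last joint's range is limited). The gripper opens to 87 mm and grips with 3 to 60 N. Pads are 19 mm wide; open, the fingers measure 117 mm over their backs; the gripper's body (75 mm by 190 mm) begins 51 mm behind the grasp point.
Start: joints at [78.873, 22.042, 0.453, 0, -68.411, -14.817], TCP at [0.273, 0.562, 0.223] pointing down, gripper open.
Joint ranges: [-179.83, 179.83], [-69.29, 118.12], [-61.27, 80.66], [-181.25, 117.63], [-171.15, -9.14], [-177.46, 177.46]. Speed limits (degrees/s): [159.86, 159.86, 180, 180, 180, 180].

## Interface

Orientations are given as a 3x3 rotation matrix whose columns are the frame's x, y, z axes.
In Python, from station import r, imaging, models gives the robot as it stands. The module is installed in compiled form; this text tells all that it offers.
- The arm moves only by the tool apply_moves, never from a script. Its argument "moves" is a list of rows, each a list of 2 entries, a list of its own where there are three numbers: the shift along the tool's x, y, z in m, then the turn about the tool's z in degrees. A call has 1 to 5 rows; each row shifts and turns the commanded pose from where the row before left it, along the tool's axes as they then stand; what a row does not reach is not made up. A row lasts 1/12 s, in which the tool goes at most 41.7 mm and 7.16 degrees, less where a joint would pass 70% of its speed; a pose out of reach is approached as far as the arm can. A call is refused whole if a number of a shift passes 0.0417 or a number of a turn 7.16, either way. A call with a gripper value outside its range is refused whole. "hand" is the finger opening in m, from 0 to 0.087, set as the call begins (left out, the last holds). The fingers move at their own pace and stop on an object; the grip force is fixed at half the most. Time passes only in rows, so rows that do not move let the fingers close. It gives the time, the measured TCP pose, the force, the opening and the grip force at its end, in the units of the state.
- r.sense(): the state, without advancing time (a new reading comes with each control period).
- imaging.capture(name): name is "scene" or "top" or "wrist"; returns a dict with "frame" (384x512x3 uint8, blue, green, red), "intrinsics" (3x3 intrinsics, pixels), "dist" ([k1, k2, p1, p2, k3] as OpenCV has them; the pictures are not rectified), "eye" and "orientation" of the camera in the world. Camera axes: x right, y down, z forward; pixel columns grow to the right and rows downward; lengths in m; the calibration is good to about 2 mm. A picture is of the moment at which its call begins. There is no depth.
- r.finish_job(): hands the job in; it is judged then, once.
Trained networks look in a picture, given as the dict that the camera call returned (one of the last four; its "shot" number tells which), for a name from the list of things; names that differ only in an ending like _2 or _b are one class to them, and where a whole thing is asked for, a point or a joint stands for the part that bears it (a point fixed in the world has none). Each returns a list of dicts, best first, with "confidence" (0 to 1); they miss things now and then, are a little off and sometimes report something else, mostly with a low value. They report only what shows in the picture. A call takes as long as a camera call.
- models.cut_out(picture, target): "region" (384x512 bool, what is visible of it) and "extent" ([left, top, width, height] as shares, 0 to 1, of the picture: columns of its width, rows of its height, round what is visible of it).
- models.place_of(picture, target): "at" ([column, row] as shares, 0 to 1, of the picture: columns of its width, rows of its height: a listed point, or the origin of a listed thing).
The state is a dict: "time_s": time; "joints": joint angles; "joint_velocities": joint speeds; "effort": joint torques, N m; "tcp_pos": TCP position; "ee_rot": TCP orientation; "wrist_force": force on the tool from outside, world axes, zero at the start; "moment": the same for the moment, N m; "gripper_width": opening from 0.0 (shut) to 1.0 (fully open); "gripper_force": force on a finger pad.
Only numpy, scipy, OpenCV 4.12 (cv2) and the standard library are available. Lean on these libraries where they do the work, as an engineer would, in place of code of your own. Each camera call takes 0.05 s, during which the arm holds its last target. There are 200 camera calls.

## Working session

There is one attempt and no reset: what is moved stays moved. The work goes in short steps, Python scripts to look and compute and a tool call to move; the robot and the scene stay as the last step left them, time stands still between calls to the robot, and variables do not carry over. Pictures are saved under pics/ and viewed, at most 10 in all, crops included, and the job is handed in when it is done.

Besides the shell and the picture viewer there is one more tool, called after "Emit:" as a command line: name --argument value ..., lists and objects as JSON in quotes. apply_moves: Moves the arm, as the interface text tells. Its arguments: {"type":"object","properties":{"moves":{"type":"array"},"hand":{"type":"number"}},"required":["moves"]}

```bash
mkdir -p pics; cat > h.py <<'E'
import numpy as np, cv2
from station import r, imaging, models
def ray(p,uv):
    K=np.array(p["intrinsics"],float);d=np.array(p["dist"],float)
    n=cv2.undistortPoints(np.array([[uv]],float),K,d)[0,0]
    return np.array(p["eye"],float),np.array(p["orientation"],float)@np.array([n[0],n[1],1.])
def at_z(p,uv,z):
    e,d=ray(p,uv); return e+d*(z-e[2])/d[2]
def tri(L):
    A=np.zeros((3,3));b=np.zeros(3)
    for e,d in L:
        d=d/np.linalg.norm(d);P=np.eye(3)-np.outer(d,d);A+=P;b+=P@e
    return np.linalg.solve(A,b)
def proj(p,X):
    R=np.array(p["orientation"],float);e=np.array(p["eye"],float)
    c=(np.atleast_2d(X)-e)@R
    return cv2.projectPoints(c.reshape(-1,1,3),np.zeros(3),np.zeros(3),np.array(p["intrinsics"],float),np.array(p["dist"],float))[0][:,0]
E
python3 - <<'E'
from h import *
s=r.sense();print(s)
H={'wing':.126,'collar':.085,'barrel':.085,'press':0}
ims=[]
rays={}
for n in ['scene','top']:
    p=imaging.capture(n);ims.append(p['frame'])
    print(n,p['eye'])
    for t in ['wing','collar','barrel','press']:
        for o in models.place_of(p,t)[:2]:
            uv=np.array(o['at'])*[512,384];print(t,o['confidence'],uv.round(1),at_z(p,uv,H[t]).round(4))
            rays.setdefault(t,[]).append(ray(p,uv)) if o['confidence']>.5 else 0
for t in rays: 
    if len(rays[t])>1: print(t,tri(rays[t]).round(4))
for n,i in zip('st',ims): cv2.imwrite(f'pics/{n}0.png',i)
E
```

```text
{'time_s': 0.0, 'joints': array([ 7.88740705e+01,  2.20918207e+01,  3.80171495e-01, -3.05580529e-02,
       -6.84114122e+01, -1.48164251e+01]), 'joint_velocities': array([ 0.11118644,  0.00269043,  0.15576229, -0.002038  , -0.03191169,
        0.10790467]), 'effort': array([ 4.60262220e-05, -3.90664494e+01,  1.87407947e+01,  4.21983361e+00,
        1.10104261e-02, -1.94015411e-04]), 'tcp_pos': array([0.2731297 , 0.56148922, 0.22144706]), 'ee_rot': array([[ 8.99148572e-01, -4.37642587e-01, -9.01051845e-04],
       [-4.37643509e-01, -8.99146324e-01, -2.01171244e-03],
       [ 7.02335816e-05,  2.20316786e-03, -9.99997571e-01]]), 'wrist_force': array([ 0.11273786, -0.26058223,  0.08699321]), 'moment': array([ 0.00752269, -0.0480975 ,  0.02209538]), 'gripper_force': 0.0, 'gripper_width': 1.0014470037678054}
scene [1.17468882 0.36223355 0.87332105]
wing 0.62 [223.5 174. ] [ 0.5888 -0.0021  0.126 ]
collar 0.93 [228.4 182.5] [ 0.5741 -0.0013  0.085 ]
collar 0.61 [224.5 173.2] [ 0.5537 -0.0212  0.085 ]
barrel 0.95 [266.4 189.5] [0.5587 0.0799 0.085 ]
barrel 0.54 [222.8 182.7] [ 0.5794 -0.0118  0.085 ]
press 0.74 [265.8 210.5] [0.549  0.0737 0.    ]
top [0.50120451 0.03308873 0.73608393]
wing 0.69 [284.3 188.1] [ 0.5803 -0.0072  0.126 ]
collar 0.89 [284.2 187.1] [ 0.5875 -0.0097  0.085 ]
barrel 0.87 [235.2 201.7] [0.5586 0.0822 0.085 ]
barrel 0.66 [281.2 187.6] [ 0.5865 -0.004   0.085 ]
press 0.74 [245.3 205.1] [0.5592 0.067  0.    ]
wing [ 0.5814 -0.0074  0.1162]
collar [ 0.5824 -0.003   0.1078]
barrel [0.576  0.0402 0.1043]
press [0.5564 0.0714 0.0072]
```

View pics/s0.png

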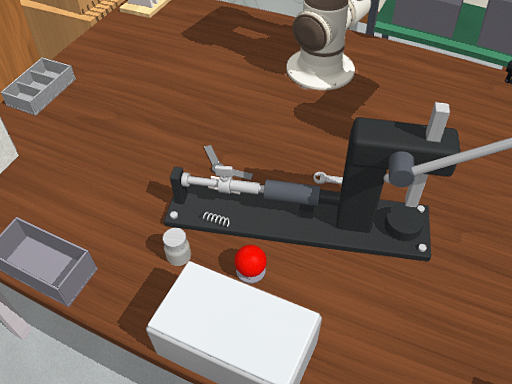

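View pics/t0.png

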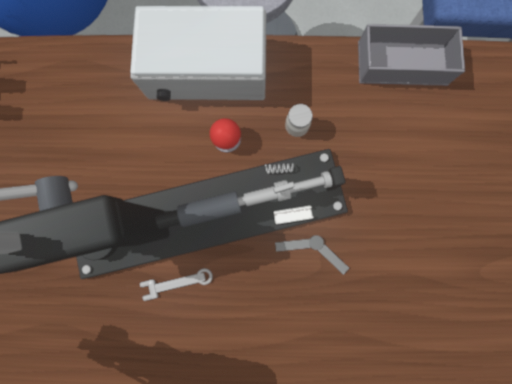

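The scene view shows the press from upper left to lower right, with the wing near (228,175) and the barrel near (290,190). In the top view the wing is at (284,188), the barrel mouth near (240,202), the end post at (337,177), and the bed corners near (332,150), (347,213) and (80,277). The head is at the left.

```bash
cat >> h.py <<'E'
def W(P,L):
    x,y,a=P;L=np.atleast_2d(L).astype(float);c,s=np.cos(a),np.sin(a)
    return np.c_[x+c*L[:,0]-s*L[:,1],y+s*L[:,0]+c*L[:,1],L[:,2]]
E
python3 - <<'E'
from h import *
from scipy.optimize import least_squares as ls
p=imaging.capture('top')
uv=np.array([[332,150],[347,213],[80,277],[337,175]],float)
L=np.array([[.07,-.21,.02],[-.07,-.21,.02],[-.07,.36,.02],[0,-.188,.105]])
f=lambda P:(proj(p,W(P,L))-uv).ravel()
s=ls(f,[.556,.07,.25]);print(s.x,np.degrees(s.x[2]),s.fun.round(1));P=s.x
print('rod/barrel',proj(p,W(P,[[0,-.188,.085],[0,.15,.085]])))
w=at_z(p,(284.3,188.1),.126);c,sn=np.cos(P[2]),np.sin(P[2]);d=w[:2]-P[:2]
print('wing local',c*d[0]+sn*d[1],-sn*d[0]+c*d[1])
print('head',W(P,[[.07,.157,.2],[-.07,.157,.2],[-.07,.36,.2]]))
E
```

```text
[0.56036763 0.07454213 0.24801024] 14.209940106462088 [-1.1 -1.7  1.2  0.  -1.6  0.2  1.3  1.1]
rod/barrel [[335.97569367 177.84047261]
 [161.5556041  219.26264289]]
wing local -0.0007509971602198892 -0.08405827944443955
head [[0.58968616 0.24392166 0.2       ]
 [0.45396978 0.20955508 0.2       ]
 [0.40413823 0.40634384 0.2       ]]
```

Emit:
apply_moves --moves '[[[0.0,0.04,0],7],[[0.0,0.04,0],7],[[-0.005,0.035,0],7],[[-0.005,0.035,0],7],[[0,0,0],7]]'

```text
time_s: 0.97
tcp_pos: [0.176, 0.4443, 0.2228]
ee_rot: [[0.482, -0.876, -0.002], [-0.876, -0.482, -0.001], [0.0, 0.002, -1.0]]
wrist_force: [0.5, 0.2, -0.4]
gripper_width: 0.999
gripper_force: 0.0
```

Emit:
apply_moves --moves '[[[0.0,0,0],7.1],[[0.0,0,0],7.1],[[0.038,-0.009,0],0.4],[[0.038,-0.009,0],0],[[0.038,-0.009,0],0]]'

```text
time_s: 1.38
tcp_pos: [0.2338, 0.344, 0.2225]
ee_rot: [[0.251, -0.968, 0.0], [-0.968, -0.251, -0.0], [0.0, -0.0, -1.0]]
wrist_force: [0.1, 0.4, -0.0]
gripper_width: 1.003
gripper_force: 0.0
```

Emit:
apply_moves --moves '[[[0.038,-0.009,0],0],[[0.038,-0.009,0],0],[[0.038,-0.009,0],0],[[0.038,-0.009,0],0],[[0,0,0],0]]'

```text
time_s: 1.8
tcp_pos: [0.3075, 0.2019, 0.2226]
ee_rot: [[0.243, -0.97, -0.0], [-0.97, -0.243, -0.001], [0.001, 0.001, -1.0]]
wrist_force: [0.5, 1.6, -1.2]
gripper_width: 0.998
gripper_force: 0.0
```

Emit:
apply_moves --moves '[[[0.036,0,0],0],[[0.036,0,0],0],[[0.036,0,0],0],[[0.036,0,0],0],[[0.036,-0.01,0],0]]'

```text
time_s: 2.22
tcp_pos: [0.3602, 0.0333, 0.2231]
ee_rot: [[0.251, -0.968, 0.001], [-0.968, -0.251, 0.001], [-0.001, -0.001, -1.0]]
wrist_force: [0.7, 0.6, 0.2]
gripper_width: 1.002
gripper_force: 0.0
```

Emit:
apply_moves --moves '[[[0.018,-0.035,0],0],[[0.018,-0.035,0],0],[[0.018,-0.035,0],0],[[0.018,-0.035,0],0],[[0.018,-0.035,0],0]]'

```text
time_s: 2.63
tcp_pos: [0.555, -0.0092, 0.2225]
ee_rot: [[0.249, -0.968, 0.0], [-0.968, -0.249, 0.0], [0.0, -0.0, -1.0]]
wrist_force: [0.5, 1.4, 0.1]
gripper_width: 1.002
gripper_force: 0.0
```

Emit:
apply_moves --moves '[[[0,-0.02,0],0],[[0,0,0],0],[[0,0,0],0]]'

```text
time_s: 2.88
tcp_pos: [0.5728, -0.0033, 0.2215]
ee_rot: [[0.249, -0.968, -0.002], [-0.968, -0.249, -0.0], [-0.0, 0.002, -1.0]]
wrist_force: [-0.8, 0.3, -0.6]
gripper_width: 1.0
gripper_force: 0.0
```

```bash
python3 - <<'E'
from h import *
p=imaging.capture('wrist');cv2.imwrite('pics/w1.png',p['frame'])
s=r.sense();print(s['tcp_pos'],s['ee_rot'].round(4),p['eye'],s['wrist_force'],s['joints'])
for t,z in dict(wing=.126,collar=.085,barrel=.085).items():
    for o in models.place_of(p,t)[:2]:
        uv=np.array(o['at'])*[512,384];print(t,o['confidence'],uv.round(1),at_z(p,uv,z).round(4))
for o in models.cut_out(p,'wing')[:1]:
    print(o['confidence'],o['extent']); m=o['region'].astype(np.uint8);c,_=cv2.findContours(m,0,2);c=max(c,key=cv2.contourArea);b=cv2.minAreaRect(c);print(b)
    for q in [b[0],*cv2.boxPoints(b)]: print(at_z(p,q,.138).round(4))
E
```

```text
[ 0.57198381 -0.00325616  0.22195531] [[ 2.495e-01 -9.684e-01 -1.500e-03]
 [-9.684e-01 -2.495e-01 -1.000e-04]
 [-3.000e-04  1.500e-03 -1.000e+00]] [ 0.59149809 -0.07473322  0.38537714] [-0.37035097 -0.09409183  0.61458406] [ 1.58874342e+01  1.69606032e+01 -7.17408334e+00 -1.81452277e-02
 -6.59502433e+01 -1.43193560e+00]
wing 0.73 [243.  190.8] [ 0.5819 -0.0045  0.126 ]
wing 0.5 [289.5 153.2] [ 0.5532 -0.0442  0.126 ]
collar 0.71 [249.3 180. ] [ 0.5771 -0.0052  0.085 ]
barrel 0.57 [244.6 260.2] [0.5612 0.0778 0.085 ]
0.62 [0.348, 0.1203, 0.2623, 0.7393]
((245.0, 152.5), (215.0, 130.0), 90.0)
[ 0.5882 -0.0376  0.138 ]
[ 0.6524 -0.1017  0.138 ]
[ 0.562  -0.1248  0.138 ]
[0.5129 0.0371 0.138 ]
[0.6195 0.0645 0.138 ]
```

View pics/w1.png

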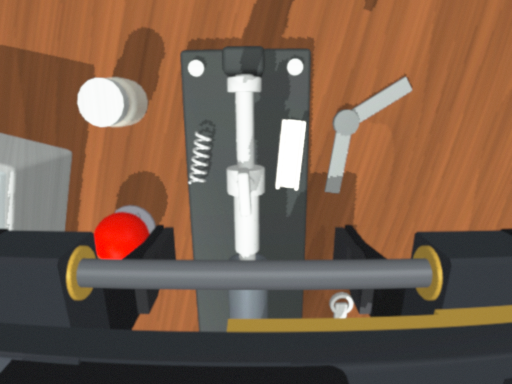

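The wrist view shows the blade near (245,193), the collar at (245,180), the barrel mouth near (248,257) and the rod almost vertical in the picture. I'll take a crop to measure the blade.

```bash
python3 - <<'E'
from h import *
p=imaging.capture('wrist');f=p['frame']
cv2.imwrite('pics/w2.png',cv2.resize(f[70:270,195:300],None,fx=3,fy=3,interpolation=cv2.INTER_CUBIC)[:600])
for uv in [(243.5,90),(248,300)]: print(at_z(p,uv,.101 if uv[1]<100 else .106))
P=[.56037,.07454,.248]
print(proj(p,W(P,[[0,-.188,.105],[0,-.188,.085],[0,-.09,.085],[.07,-.21,.02],[-.07,-.21,.02],[0,-.084,.126]])).round(1))
E
```

```text
[ 0.60104198 -0.08311295  0.101     ]
[0.54798309 0.11046328 0.106     ]
[[244.2  58.3]
 [244.8  61.4]
 [245.  170.3]
 [180.9  47.8]
 [312.2  48.3]
 [243.7 187.3]]
```

View pics/w2.png

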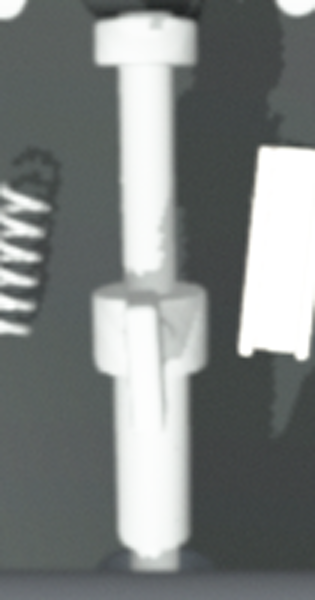

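The crop shows the upright blade from about (142,305) to (149,427) in crop pixels. The nose ends at about (153,545), and the rod runs straight down to the barrel.

```bash
python3 - <<'E'
from h import *
p=imaging.capture('wrist')
u=np.array([-np.sin(.248),np.cos(.248)])
e=at_z(p,(195+148.5/3,70+427/3),.138);print('blade end',e,'centre',e[:2]-.018*u)
print('blade far', at_z(p,(195+142/3,70+305/3),.126))
e=at_z(p,(195+153/3,70+545/3),.085+.0);print('nose end->centre',e[:2]-.072*u)
for c in [(.582,-.005),(.581,-.007),(.583,-.003)]:
  P=[*c,.248];print(c,(proj(p,W(P,[[0,-.018,.138],[0,.018,.138],[0,-.018,.114],[-.0045,.018,.138],[.0045,.018,.138],[-.018,0,.085],[.018,0,.085]]))-[195,70]).round(1).tolist())
s=r.sense();print(s['tcp_pos'],s['ee_rot'])
E
```

```text
blade end [0.57582829 0.0102306  0.138     ] centre [ 0.58024667 -0.00721869]
blade far [ 0.5854294  -0.01944118  0.126     ]
nose end->centre [ 0.57871521 -0.0006644 ]
(0.582, -0.005) [[46.5, 100.9], [46.7, 144.3], [47.5, 95.2], [52.3, 144.4], [41.2, 144.3], [67.5, 108.2], [29.8, 108.0]]
(0.581, -0.007) [[48.4, 98.7], [48.5, 142.4], [49.2, 93.2], [54.1, 142.4], [43.0, 142.3], [69.0, 106.5], [31.3, 106.3]]
(0.583, -0.003) [[44.7, 103.0], [45.0, 146.3], [45.8, 97.1], [50.5, 146.3], [39.4, 146.2], [65.9, 109.9], [28.3, 109.7]]
[ 0.57181946 -0.00319599  0.2232746 ] [[ 2.50239539e-01 -9.68183470e-01  9.70287955e-04]
 [-9.68183956e-01 -2.50239395e-01  2.68408083e-04]
 [-1.70639976e-05 -1.00658355e-03 -9.99999493e-01]]
```

Emit:
apply_moves --moves '[[[0.0055,-0.008,0.03],-0.8],[[0,0,0.03],0],[[0,0,0.03],0],[[0,0,0.022],0],[[0,0,0],0]]'

```text
time_s: 3.65
tcp_pos: [0.5776, -0.0071, 0.1059]
ee_rot: [[0.262, -0.965, -0.01], [-0.965, -0.262, -0.001], [-0.001, 0.01, -1.0]]
wrist_force: [-1.1, -1.6, -0.2]
gripper_width: 1.002
gripper_force: 0.0
```

Emit:
apply_moves --moves '[[[0,0,0],0],[[0,0,0],0]]'

```text
time_s: 3.82
tcp_pos: [0.5828, -0.0065, 0.1125]
ee_rot: [[0.264, -0.965, 0.003], [-0.965, -0.264, 0.0], [0.001, -0.003, -1.0]]
wrist_force: [-0.2, 0.5, 1.0]
gripper_width: 0.998
gripper_force: 0.0
```

Emit:
apply_moves --hand 0.03 --moves '[[[0,0,0],0],[[0,0,0],0],[[0,0,0],0],[[0,0,0],0],[[0,0,0],0]]'

```text
time_s: 4.23
tcp_pos: [0.5817, -0.0067, 0.1111]
ee_rot: [[0.263, -0.965, 0.001], [-0.965, -0.263, 0.0], [0.0, -0.001, -1.0]]
wrist_force: [0.8, 0.1, -0.1]
gripper_width: 0.707
gripper_force: 0.0
```

```bash
python3 - <<'E'
from h import *
p=imaging.capture('wrist');f=p['frame']
cv2.imwrite('pics/w3.png',cv2.resize(f[130:330,110:380],None,fx=2.9,fy=2.9,interpolation=cv2.INTER_CUBIC))
print(r.sense()['tcp_pos'])
E
```

```text
[ 0.58163802 -0.00671424  0.11089203]
```

View pics/w3.png

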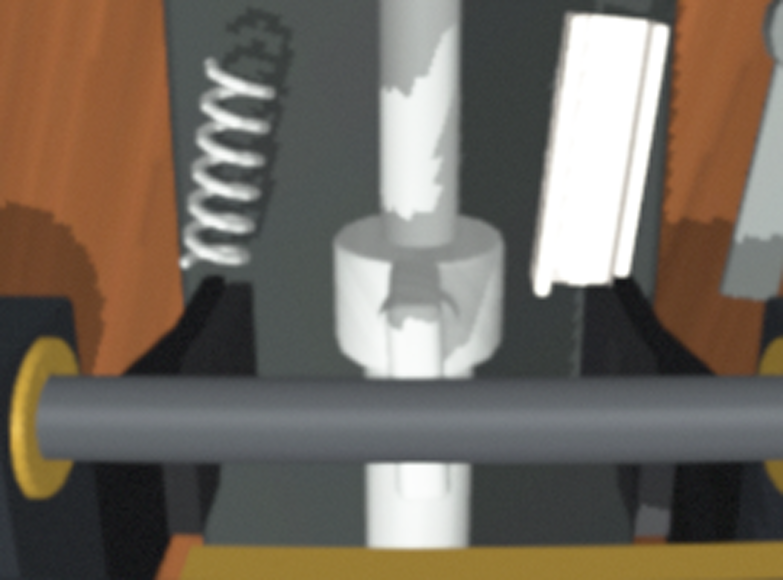

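The blade sits midway between the fingers: its centre is at crop column ~418, and the fingers are at 255 and 580. I'll check it along the rod, then close.

```bash
python3 - <<'E'
from h import *
p=imaging.capture('wrist')
u=np.array([-np.sin(.266),np.cos(.266)])
e=at_z(p,(110+424/2.9,130+497/2.9),.138);e2=at_z(p,(110+415/2.9,130+310/2.9),.138)
print(e,e2,'centre',e[:2]-.018*u,e2[:2]+.018*u,np.linalg.norm(e-e2),np.degrees(np.arctan2(-(e-e2)[0],(e-e2)[1])))
E
```

```text
[0.57525934 0.01157083 0.138     ] [ 0.58569759 -0.02103179  0.138     ] centre [ 0.57999108 -0.00579611] [ 0.58096585 -0.00366485] 0.034232845059619155 17.7532990749323
```

Emit:
apply_moves --hand 0.0 --moves '[[[-0.0018,0,0],0],[[0,0,0],0],[[0,0,0],0],[[0,0,0],0],[[0,0,0],0]]'

```text
time_s: 4.75
tcp_pos: [0.5811, -0.005, 0.1105]
ee_rot: [[0.263, -0.965, -0.0], [-0.965, -0.263, -0.0], [0.0, 0.0, -1.0]]
wrist_force: [-0.8, 0.6, 0.1]
gripper_width: 0.233
gripper_force: 0.0
```

Emit:
apply_moves --moves '[[[0,0,0],0],[[0,0,0],0],[[0,0,0],0],[[0,0,0],0],[[0,0,0],0]]'

```text
time_s: 5.17
tcp_pos: [0.5812, -0.0049, 0.1106]
ee_rot: [[0.264, -0.965, 0.0], [-0.965, -0.264, -0.0], [0.0, -0.0, -1.0]]
wrist_force: [0.7, 0.6, -1.4]
gripper_width: 0.101
gripper_force: 30.0
```

Emit:
apply_moves --moves '[[[0,0,0],0],[[0,0,0],0],[[0,0,0],0]]'

```text
time_s: 5.42
tcp_pos: [0.5812, -0.005, 0.1105]
ee_rot: [[0.263, -0.965, 0.0], [-0.965, -0.263, 0.0], [0.0, -0.0, -1.0]]
wrist_force: [1.1, -0.6, -1.2]
gripper_width: 0.098
gripper_force: 30.0
```

Emit:
apply_moves --moves '[[[0,0,0],-7],[[0,0,0],-7],[[0,0,0],-7],[[0,0,0],-7],[[0,0,0],0]]'

```text
time_s: 5.83
tcp_pos: [0.5812, -0.005, 0.1104]
ee_rot: [[0.686, -0.727, 0.0], [-0.727, -0.686, 0.0], [0.0, -0.0, -1.0]]
wrist_force: [1.7, 0.2, -2.2]
gripper_width: 0.1
gripper_force: 30.0
```

```bash
python3 -c "
from h import *
s=r.sense();print(s['tcp_pos'],s['wrist_force'],s['moment'],s['joints'],s['ee_rot'])"
```

```text
[ 0.58120221 -0.00502509  0.11044121] [ 1.74080346  0.19934928 -2.2138408 ] [ 0.02087426 -0.41080539  0.08508767] [ 1.54619800e+01  2.37235494e+01 -1.44785106e+01 -2.12369121e-03
 -5.17805276e+01  2.78893790e+01] [[ 6.86453752e-01 -7.27173408e-01  2.85140713e-04]
 [-7.27173455e-01 -6.86453753e-01  1.09086614e-04]
 [ 1.16411027e-04 -2.82229673e-04 -9.99999953e-01]]
```

Turning works with small forces. I'll continue to 84°.

Emit:
apply_moves --moves '[[[0,0,0],-7],[[0,0,0],-7],[[0,0,0],-7],[[0,0,0],-7],[[0,0,0],0]]'

```text
time_s: 6.25
tcp_pos: [0.5812, -0.005, 0.1104]
ee_rot: [[0.947, -0.322, 0.0], [-0.322, -0.947, 0.0], [0.0, -0.0, -1.0]]
wrist_force: [0.8, -0.6, -2.5]
gripper_width: 0.102
gripper_force: 30.0
```

Emit:
apply_moves --moves '[[[0,0,0],-7],[[0,0,0],-7],[[0,0,0],-7],[[0,0,0],-7],[[0,0,0],0]]'

```text
time_s: 6.67
tcp_pos: [0.5812, -0.0051, 0.1104]
ee_rot: [[0.987, 0.158, 0.0], [0.158, -0.987, -0.0], [0.0, 0.0, -1.0]]
wrist_force: [2.3, -0.3, -2.7]
gripper_width: 0.101
gripper_force: 30.0
```

Emit:
apply_moves --moves '[[[0,0,0],-3],[[0,0,0],0],[[0,0,0],0]]'

```text
time_s: 6.92
tcp_pos: [0.5812, -0.0051, 0.1104]
ee_rot: [[0.978, 0.207, 0.0], [0.207, -0.978, -0.0], [0.0, 0.0, -1.0]]
wrist_force: [2.1, -0.1, -3.5]
gripper_width: 0.099
gripper_force: 30.0
```

```bash
python3 - <<'E'
from h import *
p=imaging.capture('wrist');cv2.imwrite('pics/w4.png',p['frame'])
s=r.sense();print(s['tcp_pos'],s['wrist_force'],s['moment'],s['joints'],s['ee_rot'])
E
```

```text
[ 0.58118118 -0.00506249  0.11038586] [ 2.33232721 -1.85507717 -3.61686944] [-0.39168484 -0.81015769 -0.03886721] [ 1.54620070e+01  2.37277529e+01 -1.44837598e+01  5.18394997e-03
 -5.17781475e+01  8.65288360e+01] [[ 9.78169169e-01  2.07810106e-01  1.92885133e-04]
 [ 2.07810114e-01 -9.78169186e-01 -2.03957522e-05]
 [ 1.84435850e-04  6.00339773e-05 -9.99999981e-01]]
```

View pics/w4.png

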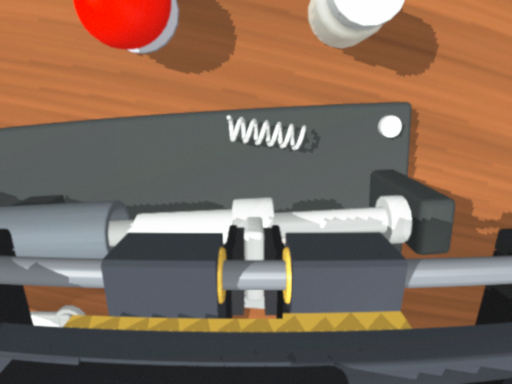

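The blade is gripped and turned 87°, now across the rod. The collar is still near (252,208) in the picture, and the barrel mouth is at left near (120,225). Next I'll slide it.

Emit:
apply_moves --moves '[[[-0.0002,-0.003,0],0],[[-0.0002,-0.003,0],0],[[-0.0002,-0.003,0],0],[[-0.0002,-0.003,0],0],[[0,0,0],0]]'

```text
time_s: 7.38
tcp_pos: [0.5777, 0.0076, 0.1104]
ee_rot: [[0.977, 0.212, 0.0], [0.212, -0.977, 0.001], [0.0, -0.001, -1.0]]
wrist_force: [3.4, 1.9, -5.3]
gripper_width: 0.1
gripper_force: 30.0
```

```bash
cat > f.py <<'E'
from h import *
import sys
F=[];T=[]
for i in range(int(sys.argv[1]) if len(sys.argv)>1 else 6):
    imaging.capture('top');s=r.sense();F.append(s['wrist_force']);T.append(s['tcp_pos'])
F=np.array(F);m=F.mean(0);a=np.radians(15);u=np.array([-np.sin(a),np.cos(a)]);l=np.array([np.cos(a),np.sin(a)]);T=np.mean(T,0)
c0=np.array([.5812,-.005])
print('t',round(s['time_s'],2),'F',m.round(2),'std',F.std(0).round(2),'along',(m[:2]@u).round(2),'lat',(m[:2]@l).round(2),'travel',((T[:2]-c0)@u*1000).round(2),'latpos',((T[:2]-c0)@l*1000).round(2),T.round(4),s['gripper_force'])
E
python3 f.py
```

```text
t 7.68 F [ 2.73  2.84 -5.12] std [0.41 0.31 0.37] along 2.04 lat 3.38 travel 12.88 latpos -0.14 [0.5777 0.0074 0.1104] 29.998642997816205
```

Emit:
apply_moves --moves '[[[0,-0.0025,0],0],[[-0.0001,-0.0025,0],0],[[-0.0001,-0.0025,0],0],[[-0.0001,-0.0025,0],0],[[0,0,0],0]]'

```text
time_s: 8.1
tcp_pos: [0.5752, 0.0167, 0.1104]
ee_rot: [[0.977, 0.212, -0.0], [0.212, -0.977, 0.0], [-0.0, -0.0, -1.0]]
wrist_force: [4.8, 1.1, -7.4]
gripper_width: 0.104
gripper_force: 30.0
```

```bash
python3 f.py 4
```

```text
t 8.3 F [ 3.95  1.43 -7.2 ] std [0.19 0.23 0.7 ] along 0.36 lat 4.19 travel 22.45 latpos -0.17 [0.5752 0.0166 0.1104] 29.99838433228433
```

Emit:
apply_moves --moves '[[[0.0004,-0.001,0.0004],0],[[0,-0.0015,0],0],[[-0.0001,-0.0015,0],0],[[0,0,0],0]]'

```text
time_s: 8.63
tcp_pos: [0.5744, 0.0202, 0.1104]
ee_rot: [[0.977, 0.212, -0.001], [0.212, -0.977, -0.0], [-0.001, 0.0, -1.0]]
wrist_force: [2.0, -0.5, -3.7]
gripper_width: 0.1
gripper_force: 30.0
```

```bash
python3 f.py 4
```

```text
t 8.83 F [ 1.4  -0.84 -2.76] std [0.59 0.4  0.64] along -1.17 lat 1.14 travel 26.07 latpos -0.08 [0.5744 0.0202 0.1104] 29.999115793034434
```

Emit:
apply_moves --moves '[[[0,-0.001,0.0002],0],[[0,-0.001,0],0],[[0,-0.001,0],0],[[0,0,0],0]]'

```text
time_s: 9.17
tcp_pos: [0.5737, 0.0231, 0.1103]
ee_rot: [[0.977, 0.212, -0.001], [0.212, -0.977, -0.0], [-0.001, 0.0, -1.0]]
wrist_force: [-1.0, -1.9, 1.1]
gripper_width: 0.103
gripper_force: 30.0
```

```bash
python3 f.py 4
```

```text
t 9.37 F [-1.53 -1.49  2.8 ] std [0.32 0.3  0.67] along -1.04 lat -1.86 travel 29.07 latpos 0.02 [0.5737 0.0231 0.1103] 29.999994775280356
```

Emit:
apply_moves --moves '[[[0,-0.001,0],0],[[-0.0001,-0.001,0],0],[[0,-0.001,0],0],[[0,0,0],0]]'

```text
time_s: 9.7
tcp_pos: [0.5729, 0.0261, 0.1102]
ee_rot: [[0.977, 0.212, -0.001], [0.212, -0.977, -0.0], [-0.001, 0.0, -1.0]]
wrist_force: [-3.0, -2.7, 6.1]
gripper_width: 0.102
gripper_force: 30.0
```

```bash
python3 f.py 4
```

```text
t 9.9 F [-3.78 -2.14  5.05] std [0.32 0.39 0.44] along -1.09 lat -4.2 travel 32.13 latpos 0.07 [0.573  0.0261 0.1102] 30.000501880422235
```

Emit:
apply_moves --moves '[[[-0.0006,-0.001,-0.0004],0],[[-0.0001,-0.001,0],0],[[0,-0.001,0],0],[[0,0,0],0]]'

```text
time_s: 10.23
tcp_pos: [0.5721, 0.0289, 0.1103]
ee_rot: [[0.977, 0.212, -0.0], [0.212, -0.977, -0.0], [-0.0, 0.0, -1.0]]
wrist_force: [-1.8, -3.7, 3.0]
gripper_width: 0.1
gripper_force: 30.0
```

```bash
python3 f.py 4
```

```text
t 10.43 F [-0.94 -2.99  2.36] std [0.67 0.19 0.21] along -2.65 lat -1.69 travel 35.13 latpos 0.02 [0.5721 0.0289 0.1103] 30.000029867514968
```

Emit:
apply_moves --moves '[[[-0.0002,-0.001,0],0],[[0,-0.001,0],0],[[0,-0.001,0],0],[[0,0,0],0]]'

```text
time_s: 10.77
tcp_pos: [0.5715, 0.0313, 0.1103]
ee_rot: [[0.977, 0.212, 0.0], [0.212, -0.977, -0.001], [0.0, 0.001, -1.0]]
wrist_force: [0.3, -5.6, 1.2]
gripper_width: 0.101
gripper_force: 30.0
```

```bash
python3 f.py 4
```

```text
t 10.97 F [ 0.76 -5.28  1.05] std [0.74 0.35 0.26] along -5.3 lat -0.63 travel 37.59 latpos -0.02 [0.5715 0.0313 0.1103] 29.999865763820708
```

Emit:
apply_moves --moves '[[[-0.0001,-0.001,0],0],[[0,-0.001,0],0],[[0,-0.001,0],0],[[0,0,0],0]]'

```text
time_s: 11.3
tcp_pos: [0.5708, 0.0336, 0.1103]
ee_rot: [[0.977, 0.212, 0.0], [0.212, -0.977, -0.002], [-0.0, 0.002, -1.0]]
wrist_force: [1.6, -8.6, 0.2]
gripper_width: 0.101
gripper_force: 30.0
```

```bash
python3 f.py 6
```

```text
t 11.6 F [ 1.37 -7.9   0.83] std [0.25 0.3  0.57] along -7.98 lat -0.72 travel 39.92 latpos -0.02 [0.5708 0.0336 0.1103] 29.99986210372299
```

Emit:
apply_moves --moves '[[[-0.0001,-0.0008,0],0],[[0,-0.0008,0],0],[[0,0,0],0],[[0,0,0],0]]'

```text
time_s: 11.93
tcp_pos: [0.5706, 0.0347, 0.1103]
ee_rot: [[0.977, 0.212, 0.0], [0.212, -0.977, -0.002], [-0.0, 0.002, -1.0]]
wrist_force: [2.3, -9.3, 0.1]
gripper_width: 0.103
gripper_force: 30.0
```

```bash
python3 f.py 6
```

```text
t 12.23 F [ 2.06 -9.33  0.15] std [0.32 0.55 0.43] along -9.54 lat -0.42 travel 41.08 latpos -0.02 [0.5705 0.0347 0.1103] 29.999793665483594
```

Emit:
apply_moves --moves '[[[0,0,0],7],[[0,0,0],7],[[0,0,0],7],[[0,0,0],7],[[0,0,0],0]]'

```text
time_s: 12.65
tcp_pos: [0.5705, 0.0347, 0.1103]
ee_rot: [[0.961, -0.275, 0.0], [-0.275, -0.961, -0.002], [0.001, 0.002, -1.0]]
wrist_force: [0.9, -9.6, -0.7]
gripper_width: 0.102
gripper_force: 30.0
```

```bash
python3 f.py 4
```

```text
t 12.85 F [ 1.88 -9.08  0.51] std [0.58 0.1  0.2 ] along -9.26 lat -0.53 travel 41.13 latpos -0.03 [0.5705 0.0347 0.1103] 29.99985440634191
```

Emit:
apply_moves --moves '[[[0,0,0],7],[[0,0,0],7],[[0,0,0],7],[[0,0,0],7],[[0,0,0],0]]'

```text
time_s: 13.27
tcp_pos: [0.5705, 0.0348, 0.1104]
ee_rot: [[0.72, -0.694, 0.0], [-0.694, -0.72, -0.002], [0.002, 0.001, -1.0]]
wrist_force: [1.1, -9.2, 1.4]
gripper_width: 0.099
gripper_force: 30.0
```

Emit:
apply_moves --moves '[[[0,0,0],7],[[0,0,0],7],[[0,0,0],7],[[0,0,0],7],[[0,0,0],3]]'

```text
time_s: 13.68
tcp_pos: [0.5706, 0.0348, 0.1105]
ee_rot: [[0.259, -0.966, 0.001], [-0.966, -0.259, -0.002], [0.002, -0.0, -1.0]]
wrist_force: [1.1, -8.2, 2.1]
gripper_width: 0.102
gripper_force: 30.0
```

Emit:
apply_moves --moves '[[[0,0,0],0],[[0,0,0],0]]'

```text
time_s: 13.85
tcp_pos: [0.5706, 0.0348, 0.1105]
ee_rot: [[0.264, -0.965, 0.001], [-0.965, -0.264, -0.002], [0.002, -0.0, -1.0]]
wrist_force: [1.6, -9.2, 1.9]
gripper_width: 0.104
gripper_force: 30.0
```

```bash
python3 f.py 4; python3 -c "
from h import *
s=r.sense();print(s['ee_rot'].round(3),s['moment'],s['joints'])"
```

```text
t 14.05 F [ 1.05 -8.43  0.92] std [0.52 0.25 0.82] along -8.42 lat -1.17 travel 41.23 latpos 0.05 [0.5706 0.0348 0.1105] 29.999735299497843
[[ 0.263 -0.965  0.001]
 [-0.965 -0.263 -0.002]
 [ 0.002 -0.    -1.   ]] [-2.53776206 -0.44774847 -0.03121177] [ 19.79477443  22.89583604 -15.92239499   0.15493504 -51.19084633
  -4.61537434]
```

Emit:
apply_moves --moves '[[[0,0,0],3],[[0,0,0],3],[[0,0,0],0],[[0,0,0],0]]'

```text
time_s: 14.38
tcp_pos: [0.5706, 0.0349, 0.1105]
ee_rot: [[0.164, -0.987, 0.001], [-0.987, -0.164, -0.002], [0.003, -0.0, -1.0]]
wrist_force: [1.1, -9.0, 1.3]
gripper_width: 0.115
gripper_force: 30.7
```

```bash
python3 f.py 4; python3 -c "
from h import *
s=r.sense();print(s['ee_rot'].round(3),s['moment'],s['joints'])"
```

```text
t 14.58 F [ 1.01 -8.48  0.78] std [0.43 0.32 0.52] along -8.45 lat -1.22 travel 41.32 latpos 0.05 [0.5706 0.0349 0.1105] 30.712090222514234
[[ 0.164 -0.986  0.001]
 [-0.986 -0.164 -0.002]
 [ 0.003 -0.    -1.   ]] [-2.43503705 -0.42349274  0.5705757 ] [ 19.81718225  22.89563141 -15.928213     0.18370689 -51.19543736
 -10.50411633]
```

Emit:
apply_moves --hand 0.087 --moves '[[[0,0,0],0],[[0,0,0],0],[[0,0,0],0],[[0,0,0],0],[[0,0,0],0]]'

```text
time_s: 15.0
tcp_pos: [0.5702, 0.0369, 0.1103]
ee_rot: [[0.161, -0.987, 0.0], [-0.987, -0.161, 0.001], [-0.001, -0.0, -1.0]]
wrist_force: [-0.4, -0.1, -0.1]
gripper_width: 0.406
gripper_force: 0.0
```

Emit:
apply_moves --moves '[[[0,0,-0.01],0],[[0,0,-0.02],0],[[0,0,-0.03],0],[[0,0,-0.04],0],[[0,0,-0.01],0]]'

```text
time_s: 15.42
tcp_pos: [0.5734, 0.0367, 0.228]
ee_rot: [[0.162, -0.987, 0.012], [-0.987, -0.162, 0.002], [0.001, -0.012, -1.0]]
wrist_force: [-0.4, -0.0, 0.9]
gripper_width: 0.787
gripper_force: 0.0
```

```bash
python3 f.py 4; python3 - <<'E'
from h import *
p=imaging.capture('wrist');q=imaging.capture('top')
cv2.imwrite('pics/w5.png',p['frame']);cv2.imwrite('pics/t5.png',q['frame'])
for n,c in dict(w=p,t=q).items():
    for o in models.place_of(c,'wing')[:1]: print(n,o['confidence'],at_z(c,np.array(o['at'])*[512,384],.126))
E
```

```text
t 15.62 F [ 0.14  0.22 -0.2 ] std [0.72 0.23 0.77] along 0.18 lat 0.2 travel 42.82 latpos 1.35 [0.5714 0.0367 0.2238] 0.0
w 0.6 [0.57362735 0.03643703 0.126     ]
```

View pics/w5.png

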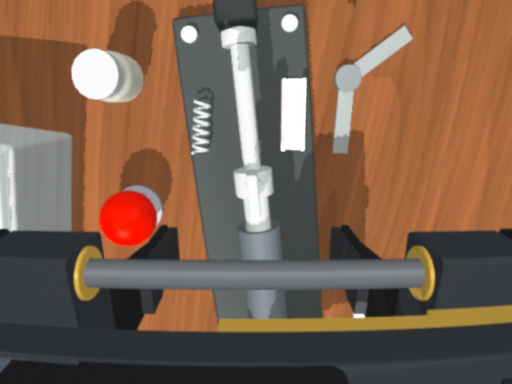

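The wrist view shows the blade lined up with the rod near (255,190) and the nose in the barrel mouth at (260,228). The bystanders are undisturbed and the gripper is clear, so I'm handing in.

```bash
python3 -c "
from h import *
print(r.finish_job())"
```

```text
the job is handed in; nothing more can be done
None
```

I loosened the wing screw, slid the collar until the hidden spring pushed back with an estimated 8–9 N, tightened the screw to its stop, released it and handed the job in; no verdict was returned.

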